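# Hook open the wide tray and put the metal bar away

### The job

Put the short metal bar away in the wider of the two low sheet-metal tray cases. Take the pull hook, hook its pin into the finger hole of the wide tray's tab and pull the tray all the way out to its stop, not with the fingers; then stand the hook upright on the table clear of both cases, and lay the bar flat across the floor of the open tray and let it go. Leave the tray open, the narrow tray as it is, and everything else where it lies.

Things in the scene. Friction and masses are not known exactly. Their poses are not given: they have to be found in the camera images.
- pull_hook: Pull hook, standing by itself: a pale wooden block handle 70 x 26 x 50 mm (x, y, z) with a steel rod 8 mm thick leaving its front end 40 mm above its base, running along +x and bent straight down at x = +80 mm into a pin 8 mm thick that ends 8 mm above the base. Origin: centre of the block's underside (base); +x runs from the handle to the pin, z up. Hold the block across its 26 mm width. About 160 g, balance point about 6 mm in front of the origin.
- hook_tip (a point): Lower end of the hook's pin (on the pin's axis), at (80, 0, 8) mm in the pull hook's frame.
- short_bar: The short bar of grey cast metal, 21 mm wide (its x), 109 mm long (its y), 22 mm high, about 190 g, lying flat on the table in front of the cases. Origin: centre of its underside.
- wide_case: The wider low grey case, fixed to the table, 130 mm deep (x), 165 mm wide (y), 56 mm high. Origin: centre of its underside; its open front faces -x of its own frame (towards the robot, turned a little). It carries the wide tray, which slides out along the case's -x. The two cases may stand in either place: tell them by width.
- wide_tray (a joint): How far the wide tray is pulled out, m: 0 is shut, 0.105 is its stop. Stiff: sliding takes about 2.5 N and it stays where left. The tray inside is 143 mm wide and 115 mm long, its floor 16 mm above the table, its wall tops 48 mm above the table, walls 3 to 4 mm thick. Fully out, 101 mm of its inner length is clear of the case's roof.
- wide_tray_hole (a point): Centre of the finger hole in the wide tray's pull tab, at the tab's top face. The tab is a level steel plate 44 mm wide (y), 42 mm deep (x), 5 mm thick, its top 40 mm above the table, standing out 42 mm from the tray's front; the round hole is 24 mm across, goes right through, and its centre is 21 mm in front of the tray's front. Moves with the tray; axes as the case's.
- wide_tray_floor (a point): Point on the upper face of the wide tray's floor, on its middle line; when the tray is fully out it lies in the middle of the part clear of the roof, 54.5 mm behind the outer face of the tray's front. Axes as the case's: x along the slide (towards the back), y across the tray. Moves with the tray.
- narrow_case: The narrower low grey case, fixed, 130 mm deep, 120 mm wide, 56 mm high, made like the wide one; to be left alone. Origin: centre of its underside, front faces its own -x.
- narrow_tray (a joint): How far the narrow tray is pulled out, m; leave it.
- tape: Black round tape measure 66 x 64 x 31 mm on the wide case's roof; leave it. Origin: centre of its underside.
- stamp: Stamp pad 30 x 75 x 18 mm on the narrow case's roof; leave it. Origin: centre of its underside.
- stick: Steel composing stick (flat tray-like setting tool) 52 x 250 x 22 mm, lying at the left; leave it. Origin: centre of its underside, its y lengthwise.
- strip: Strip of brown oak 19 x 121 x 17 mm, lying at the right of the cases; leave it. Origin: centre of its underside, its y lengthwise.

How it is judged:
On the way:
1. The wide tray is pulled out at least 60 mm with the hook's pin still down in its finger hole (value of joint wide_tray above 0.06 m and horizontal distance between hook_tip and wide_tray_hole below 0.014 m and z of hook_tip in the frame of wide_tray_hole below -0.003 m), for 0.1 s.
At the end, for the whole second after the job is handed in: Wide tray within 13 mm of its stop; bar at rest level on its floor, across it within 17 degrees, centre within 50 mm along and 30 mm across of the floor point; hook at rest, standing on the table within 8 degrees of upright, touching neither case; narrow tray out less than 30 mm (value of joint wide_tray above 0.092 m and x of short_bar in the frame of wide_tray_floor between -0.05 and 0.05 m and y of short_bar in the frame of wide_tray_floor between -0.03 and 0.03 m and z of short_bar in the frame of wide_tray_floor between -0.004 and 0.025 m and angle between short_bar's own y axis and vertical between 1.47 and 1.67 rad and angle between the y axis of short_bar and the y axis of wide_case, either way round below 0.3 rad and linear speed of each of short_bar, pull_hook below 0.01 m/s and angle between pull_hook's own z axis and vertical below 0.15 rad and height (world z) of pull_hook below 0.006 m and contact force between pull_hook and wide_case below 0.2 N and contact force between pull_hook and narrow_case below 0.2 N and value of joint narrow_tray below 0.03 m).
It fails at once if The wide tray is drawn out by the fingers (fingers press on it with more than 2 N while it slides outwards) (contact force between the fingers and wide_case above 2 N and velocity of joint wide_tray above 0.03 m/s).
It fails at once if The narrow tray is pulled out beyond 30 mm (value of joint narrow_tray above 0.03 m).
It fails at once if A bystander is moved by more than 40 mm (distance of any of tape, stamp, stick, strip from where it was at the start of the episode above 0.04 m).
It also fails if it takes over 50 s, if anything falls off the work surface, if the arm or the gripper's body presses on something with over 40 N, if the wrist force passes 120 N, or if a joint passes its speed limit or range.

### The arm

A 7-joint arm with a two-finger parallel gripper is mounted at the origin on a cart in front of the work surface, level with it; the furniture and walls round the work are solid. World frame = base frame: x ahead of the robot, y to its left, z up, the work surface at z = 0. Lengths are in m, angles in rad, forces in N, time in s.
With the tool pointing down it reaches from about 0.4 to 0.85 m from the base axis. Payload 4.5 kg.
Tool frame: the origin (TCP) lies on the centre line of the jaws, within the pads' length; the fingertips stand 11 mm ahead of it and the grasp point (between the pads) lies 8 mm behind it; y points along the fingers, x is the direction in which the jaws open and shut, and the axes are right-handed (so a half turn about y gives the same grasp; the last joint's range is limited). The gripper opens to 88 mm and grips with 3 to 60 N. Pads are 18 mm wide; open, the fingers measure 123 mm over their backs; the gripper's body (75 mm by 187 mm) begins 45 mm behind the grasp point.
Start: joints at [1.177, 0.689, -0.195, 1.565, 0.157, 0.902, -0.215], TCP at [0.259, -0.569, 0.25] pointing down, gripper open.
Joint ranges: [-3.01, 3.01], [-0.46, 2.08], [-1.47, 1.51], [0.13, 2.56], [-1, 4.14], [0.04, 2.09], [-2.66, 2.66]. Speed limits (rad/s): [2.57, 2.57, 3.14, 3.14, 3.14, 3.14, 3.14].

### API

Orientations are given as [roll, pitch, yaw] about the fixed x, y, z axes, in that order (R = Rz(yaw) Ry(pitch) Rx(roll)).
In Python, from bench import arm gives the robot as it stands. The module is installed in compiled form; this text tells all that it offers.
- The arm moves only by the tool send_rows, never from a script. Its argument "commands" is a list of rows, each an object with "travel": the shift along the world's x, y, z in cm, a list of three; "turn": the turn, a rotation vector about the world's x, y, z in degrees, a list of three. A call has 1 to 5 rows; each row is the pose to reach, as a shift and turn from the pose commanded when the call began; what a row does not reach only later rows make up. A row lasts 1/8 s, in which the tool goes at most 62.5 mm and 10.7 degrees, less where a joint would pass 70% of its speed; a pose out of reach is approached as far as the arm can. A call with a gripper value outside its range is refused whole. "gripper" is the closure in counts, from 0 (fully open) to 255 (shut), set as the call begins (left out, the last holds). The fingers move at their own pace and stop on an object; "squeeze" is the grip in N (left out, the last holds). Time passes only in rows, so rows that repeat a pose let the fingers close. It gives the time, the measured TCP pose, the force and the opening at its end, in the units of the state.
- arm.read_state(): the state, without advancing time (a new reading comes with each control period).
- arm.camera(name): name is "scene" or "top" or "wrist"; returns the picture (400x640x3 uint8, red, green, blue); there is no depth.
- arm.get_calibration(name): a dict with "K" (3x3 intrinsics, pixels), "view" (4x4, takes a point from world to camera coordinates); the wrist camera has in their place "hand_eye" (4x4, takes a point from camera to tool coordinates, whose origin is the TCP and whose axes are the tool frame's). Camera axes: x right, y up, looking along -z (the intrinsics and any distortion apply to the point x, -y, -z); pixel columns grow to the right and rows downward; lengths in m; the calibration is good to about 2 mm. The wrist camera is an equidistant fisheye: a pixel r from the principal point sees the ray r / f radians off the axis. A picture is of the moment at which its call begins: read the wrist's pose just before it. get_calibration takes no time and is no camera call.
- arm.finish_job(): hands the job in, once; it reports no verdict.
The state is a dict: "clock": time; "joint_positions": joint angles; "joint_vel": joint speeds; "tau": joint torques, N m; "ee_pos": TCP position; "ee_rot": TCP orientation; "wrist_force": force on the tool from outside, world axes, zero at the start; "ft_torque": the same for the moment, N m; "width": opening from 0.0 (shut) to 1.0 (fully open).
Only numpy, scipy, OpenCV 4.12 (cv2) and the standard library are available. Lean on these libraries where they do the work, as an engineer would, in place of code of your own. Each camera call takes 0.05 s, during which the arm holds its last target.

## Working session

There is one attempt and no reset: what is moved stays moved. The work goes in short steps, Python scripts to look and compute and a tool call to move; the robot and the scene stay as the last step left them, time stands still between calls to the robot, and variables do not carry over. Pictures are saved under pics/ and viewed, and the job is handed in when it is done.

Besides the shell and the picture viewer there is one more tool, called after "Call:" by a JSON object that holds its "fn" and its "kwargs", one argument or row to a line. send_rows: Moves the arm, as the interface text tells. Its arguments: {"type":"object","properties":{"commands":{"type":"array"},"gripper":{"type":"number"},"squeeze":{"type":"number"}},"required":["commands"]}

```bash
mkdir -p pics; cat > h.py <<'E'
from bench import arm
import numpy as np, cv2
def shot(n,f):
    im=np.array(arm.camera(n)); cv2.imwrite('pics/'+f,im[:,:,::-1]); return im
E
python3 - <<'E'
from h import *
np.set_printoptions(precision=4,suppress=True)
print(arm.read_state())
for n in ['scene','top','wrist']:
    print(n,arm.get_calibration(n))
shot('scene','s0.png');shot('top','t0.png')
E
```

```text
{'clock': 0.0, 'joint_positions': array([ 1.1768,  0.69  , -0.1945,  1.5663,  0.1573,  0.9025, -0.2151]), 'joint_vel': array([-0.0008, -0.0015,  0.0008, -0.0003, -0.    , -0.    , -0.0009]), 'tau': array([ -0.    , -52.7554,  -1.2669, -15.3424,  -0.0527,   0.0066,
         0.0001]), 'ee_pos': array([ 0.259 , -0.5681,  0.2489]), 'ee_rot': array([-1.5709,  0.0018, -1.1429]), 'wrist_force': array([ 0.286 , -0.6073,  0.1733]), 'ft_torque': array([-0.001 ,  0.0212,  0.0148]), 'width': 0.9971183326228679}
scene {'K': array([[476.0503,   0.    , 315.3637],
       [  0.    , 476.0503, 196.9487],
       [  0.    ,   0.    ,   1.    ]]), 'view': array([[-0.575 , -0.818 ,  0.0164,  0.4882],
       [ 0.6026, -0.4099,  0.6847, -0.2819],
       [-0.5534,  0.4036,  0.7286, -1.1097],
       [ 0.    ,  0.    ,  0.    ,  1.    ]])}
top {'K': array([[365.4619,   0.    , 323.0122],
       [  0.    , 365.4619, 197.8452],
       [  0.    ,   0.    ,   1.    ]]), 'view': array([[ 0.0066, -1.    ,  0.002 ,  0.2227],
       [ 0.9996,  0.0067,  0.0265, -0.5438],
       [-0.0265,  0.0019,  0.9996, -1.0921],
       [ 0.    ,  0.    ,  0.    ,  1.    ]])}
wrist {'K': array([[309.7069,   0.    , 323.3921],
       [  0.    , 309.7069, 197.774 ],
       [  0.    ,   0.    ,   1.    ]]), 'hand_eye': array([[ 1.    ,  0.0001, -0.0003,  0.0004],
       [-0.0003,  0.2891, -0.9573, -0.1336],
       [-0.    ,  0.9573,  0.2891,  0.0747],
       [ 0.    ,  0.    ,  0.    ,  1.    ]])}
```

View pics/s0.png

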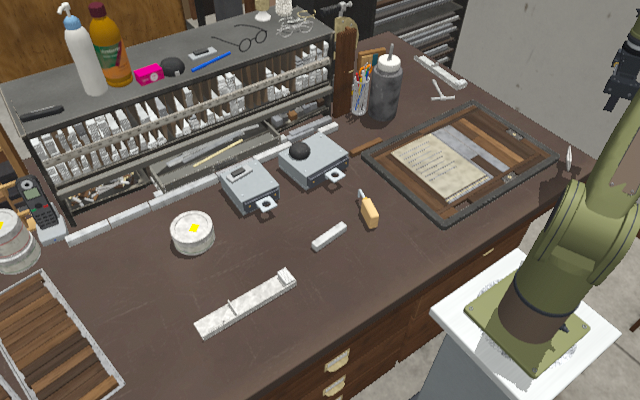

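View pics/t0.png

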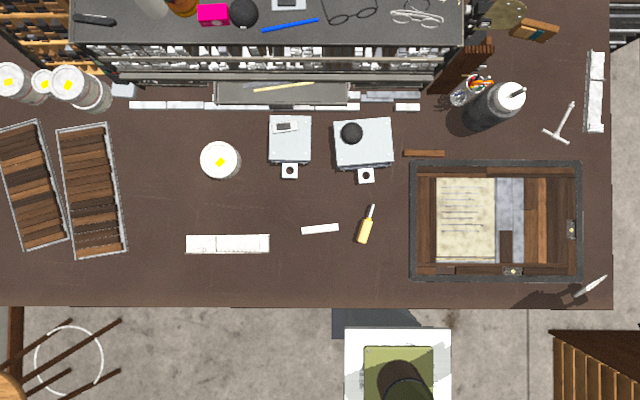

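The wide case is the right-hand one in the top view, at about (363,143) with its tab at (366,176). The hook is at (366,225) and the bar at (320,229). I'll enlarge these areas to measure them.

```bash
python3 - <<'E'
import cv2
im=cv2.imread('pics/t0.png')[110:250,260:410]
cv2.imwrite('pics/t0c.png',cv2.resize(im,None,fx=4,fy=4,interpolation=cv2.INTER_CUBIC))
im=cv2.imread('pics/s0.png')[120:255,270:400]
cv2.imwrite('pics/s0c.png',cv2.resize(im,None,fx=4,fy=4,interpolation=cv2.INTER_CUBIC))
E
```

```text
(no output)
```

View pics/t0c.png

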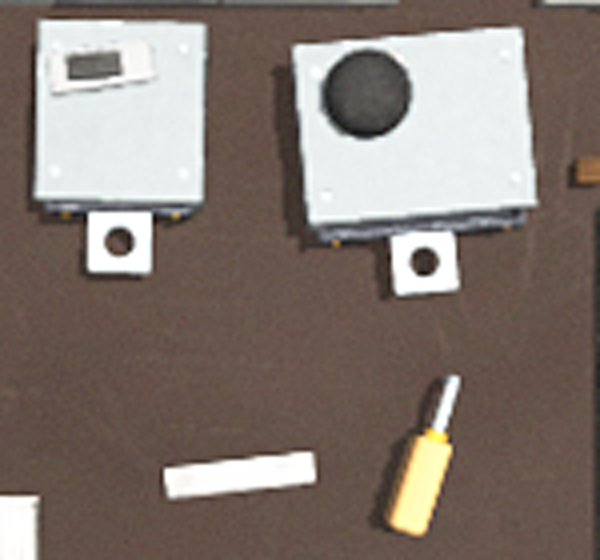

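View pics/s0c.png

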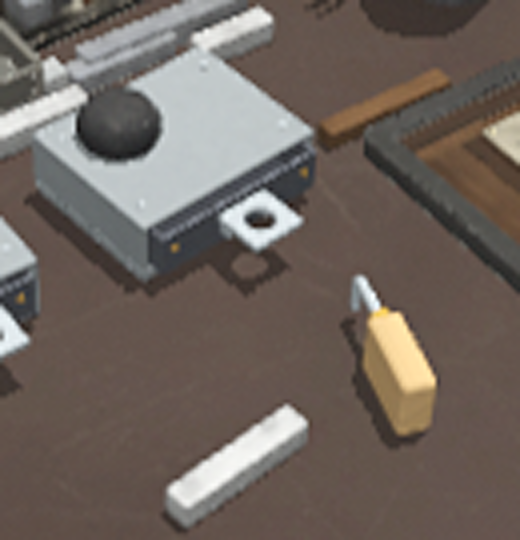

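```bash
cat >> h.py <<'E'
def back(n,u,v,z):
    c=arm.get_calibration(n);K=c['K'];V=c['view']
    d=np.array([(u-K[0,2])/K[0,0],-(v-K[1,2])/K[1,1],-1.])
    R=V[:3,:3];o=-R.T@V[:3,3];d=R.T@d
    return o+d*(z-o[2])/d[2]
def wback(ee,rot,u,v,z):
    from scipy.spatial.transform import Rotation as Ro
    c=arm.get_calibration('wrist');K=c['K'];H=c['hand_eye']
    x=u-K[0,2];y=v-K[1,2];r=np.hypot(x,y);t=r/K[0,0]
    d=np.array([np.sin(t)*x/r,-np.sin(t)*y/r,-np.cos(t)])
    R=Ro.from_euler('xyz',rot).as_matrix()
    o=ee+R@H[:3,3];d=R@H[:3,:3]@d
    return o+d*(z-o[2])/d[2]
E
python3 - <<'E'
from h import *
np.set_printoptions(precision=4,suppress=True)
P=lambda u,v,z:back('top',(u+.5)/4-.5+260,(v+.5)/4-.5+110,z)
S=lambda u,v,z:back('scene',(u+.5)/4-.5+270,(v+.5)/4-.5+120,z)
print('case');[print(P(*p,.056)) for p in [(293,45),(520,28),(537,205),(308,223)]]
print('hole',P(425,262,.04),S(260,219,.04))
print('tab',[P(*p,.04) for p in [(391,236),(455,232),(459,291),(396,297)]])
print('block',[P(*p,.05) for p in [(411,431),(452,438),(428,533),(388,525)]],'tip',P(453,378,.044))
print('S block',[S(*p,.05) for p in [(370,318),(402,308),(436,378),(403,388)]])
print('bar',[P(*p,.022) for p in [(164,468),(313,452),(316,480),(168,498)]])
print('S bar',[S(*p,.022) for p in [(167,490),(290,405),(307,424),(183,512)]])
from scipy.spatial.transform import Rotation as Ro
s=arm.read_state();print(Ro.from_euler('xyz',s['ee_rot']).as_matrix())
E
```

```text
case
[0.7637 0.1993 0.056 ]
[0.7772 0.0353 0.056 ]
[0.649  0.0228 0.056 ]
[0.6348 0.1878 0.056 ]
hole [0.6087 0.1015 0.04  ] [0.6025 0.1063 0.04  ]
tab [array([0.6276, 0.1264, 0.04  ]), array([0.6308, 0.0796, 0.04  ]), array([0.5876, 0.0766, 0.04  ]), array([0.5829, 0.1226, 0.04  ])]
block [array([0.4856, 0.1124, 0.05  ]), array([0.4807, 0.0828, 0.05  ]), array([0.4123, 0.0998, 0.05  ]), array([0.4178, 0.1287, 0.05  ])] tip [0.5241 0.0813 0.044 ]
S block [array([0.4751, 0.1087, 0.05  ]), array([0.4701, 0.0848, 0.05  ]), array([0.4084, 0.1068, 0.05  ]), array([0.4139, 0.1304, 0.05  ])]
bar [array([0.4563, 0.292 , 0.022 ]), array([0.4688, 0.1818, 0.022 ]), array([0.4481, 0.1795, 0.022 ]), array([0.4341, 0.2888, 0.022 ])]
S bar [array([0.4498, 0.2937, 0.022 ]), array([0.4622, 0.1848, 0.022 ]), array([0.4426, 0.1855, 0.022 ]), array([0.4295, 0.2954, 0.022 ])]
[[ 0.4149 -0.0008  0.9099]
 [-0.9099  0.0014  0.4149]
 [-0.0016 -1.     -0.0002]]
```

Call:
{"fn": "send_rows", "kwargs": {
  "commands": [
    {"travel":[2,6,0],"turn":[0,0,10]},
    {"travel":[4,12,0],"turn":[0,0,20]},
    {"travel":[6,18,0],"turn":[0,0,30]},
    {"travel":[8,24,0],"turn":[0,0,40]},
    {"travel":[10,30,0],"turn":[0,0,50]}
  ],
  "gripper": 90
}}

```text
clock: 0.72
ee_pos: [0.3585, -0.2703, 0.2497]
ee_rot: [-1.571, -0.0, -0.265]
wrist_force: [1.7, 0.4, -0.1]
width: 0.646
```

Call:
{"fn": "send_rows", "kwargs": {
  "commands": [
    {"travel":[1.5,5,0],"turn":[0,0,10]},
    {"travel":[3,10,0],"turn":[0,0,20]},
    {"travel":[4.5,15,0],"turn":[0,0,30]},
    {"travel":[6,20,0],"turn":[0,0,40]},
    {"travel":[7.5,25,0],"turn":[0,0,50]}
  ]
}}

```text
clock: 1.35
ee_pos: [0.4334, -0.0208, 0.2497]
ee_rot: [-1.571, 0.0, 0.608]
wrist_force: [1.0, 0.1, -0.2]
width: 0.643
```

Call:
{"fn": "send_rows", "kwargs": {
  "commands": [
    {"travel":[0,4,0],"turn":[0,0,10]},
    {"travel":[0,8,0],"turn":[0,0,20]},
    {"travel":[0,12,0],"turn":[0,0,30]},
    {"travel":[0,13,0],"turn":[0,0,38]},
    {"travel":[0,13,0],"turn":[0,0,38]}
  ]
}}

```text
clock: 1.98
ee_pos: [0.4329, 0.1085, 0.2495]
ee_rot: [-1.57, -0.0, 1.266]
wrist_force: [0.1, 0.1, 0.0]
width: 0.643
```

```bash
python3 - <<'E'
from h import *
s=arm.read_state();im=shot('wrist','w1.png')
print(s['ee_pos'],s['ee_rot'],s['joint_positions'],s['clock'],s['width'])
E
```

```text
[0.43292728 0.10848374 0.24951803] [-1.56996046e+00 -4.67965569e-04  1.26592050e+00] [ 0.1948121   0.56943472 -0.84208733  2.06135575  0.61012319  0.7761076
  0.24151544] 1.975 0.6432846687243733
```

View pics/w1.png

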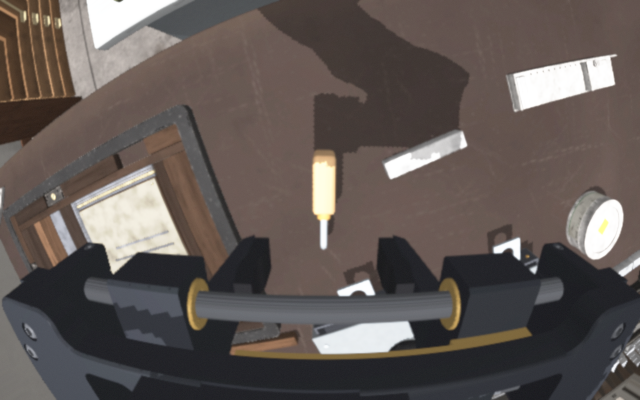

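The wrist camera sits on the robot side, so image-up points to the robot. The hook runs from (324,152) to (323,247), the bar is at (425,154) and the tab is partly hidden at (355,290). I'll zoom in.

```bash
python3 - <<'E'
import cv2
im=cv2.imread('pics/w1.png')[120:320,290:480]
cv2.imwrite('pics/w1c.png',cv2.resize(im,None,fx=3,fy=3,interpolation=cv2.INTER_CUBIC))
E
```

```text
(no output)
```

View pics/w1c.png

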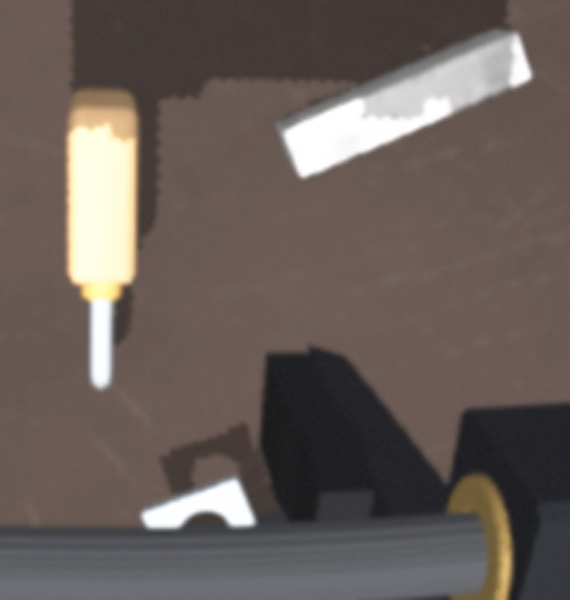

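```bash
python3 - <<'E'
from h import *
np.set_printoptions(precision=4,suppress=True)
s=arm.read_state()
W=lambda u,v,z:wback(s['ee_pos'],s['ee_rot'],(u+.5)/3-.5+290,(v+.5)/3-.5+120,z)
for n,p in dict(fl=(70,283,.05),fr=(135,283,.05),rl=(72,108,.05),rr=(134,108,.05),rod=(100,389,.04),tabL=(143,516,.04),tabR=(237,480,.04),b1=(302,178,.022),b2=(284,130,.022),b3=(508,38,.022),b4=(520,84,.022)).items(): print(n,W(*p))
E
```

```text
fl [0.4727 0.0818 0.05  ]
fr [0.4802 0.1054 0.05  ]
rl [0.4091 0.1034 0.05  ]
rr [0.4159 0.1248 0.05  ]
rod [0.5238 0.0776 0.04  ]
tabL [0.5898 0.0764 0.04  ]
tabR [0.5848 0.1206 0.04  ]
b1 [0.4678 0.1813 0.022 ]
b2 [0.4465 0.1792 0.022 ]
b3 [0.4361 0.2821 0.022 ]
b4 [0.4563 0.2832 0.022 ]
```

Call:
{"fn": "send_rows", "kwargs": {
  "commands": [
    {"travel":[1.7,-0.65,-6],"turn":[0,0,-0.3]},
    {"travel":[1.7,-0.65,-12],"turn":[0,0,-0.3]},
    {"travel":[1.7,-0.65,-18],"turn":[0,0,-0.3]},
    {"travel":[1.7,-0.65,-22.9],"turn":[0,0,-0.3]},
    {"travel":[1.7,-0.65,-22.9],"turn":[0,0,-0.3]}
  ]
}}

```text
clock: 2.65
ee_pos: [0.4488, 0.0993, 0.0187]
ee_rot: [-1.569, 0.006, 1.26]
wrist_force: [1.0, 0.4, 0.4]
width: 0.644
```

Call:
{"fn": "send_rows", "kwargs": {
  "commands": [
    {"travel":[0,0,0],"turn":[0,0,0]},
    {"travel":[0,0,0],"turn":[0,0,0]},
    {"travel":[0,0,0],"turn":[0,0,0]},
    {"travel":[0,0,0],"turn":[0,0,0]},
    {"travel":[0,0,0],"turn":[0,0,0]}
  ],
  "gripper": 255,
  "squeeze": 40
}}

```text
clock: 3.28
ee_pos: [0.451, 0.1015, 0.0219]
ee_rot: [-1.573, -0.002, 1.26]
wrist_force: [-0.4, -0.1, 8.6]
width: 0.289
```

```bash
python3 - <<'E'
from h import *
s=arm.read_state();im=shot('wrist','w2.png')
print(s['ee_pos'],s['ee_rot'],s['joint_positions'],s['clock'],s['width'])
E
```

```text
[0.45098982 0.10154965 0.02194675] [-1.57269881 -0.00185504  1.25974139] [-0.17193512  0.93755599 -0.24175316  2.18246406  1.40410647  0.19658171
 -0.45746499] 3.275 0.28931596884426175
```

View pics/w2.png

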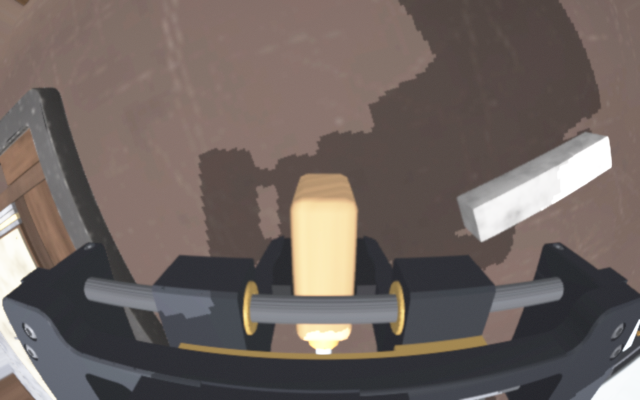

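Call:
{"fn": "send_rows", "kwargs": {
  "commands": [
    {"travel":[0,0,3],"turn":[0,0,0]},
    {"travel":[0,0,6],"turn":[0,0,5]},
    {"travel":[3.5,-0.2,6],"turn":[0,0,13]},
    {"travel":[7,-0.45,6],"turn":[0,0,21]},
    {"travel":[7,-0.45,6],"turn":[0,0,21]}
  ]
}}

```text
clock: 3.95
ee_pos: [0.5227, 0.0957, 0.081]
ee_rot: [-1.573, -0.001, 1.622]
wrist_force: [-0.2, 0.9, -0.8]
width: 0.292
```

```bash
python3 - <<'E'
from h import *
s=arm.read_state()
print(s['ee_pos'],s['ee_rot'],s['joint_positions'],s['clock'],s['width'],s['wrist_force'])
t=shot('top','t2.png');c=shot('scene','s2.png')
a=cv2.resize(t[140:240,320:420],None,fx=4,fy=4,interpolation=2);b=cv2.resize(c[130:230,300:400],None,fx=4,fy=4,interpolation=2)
cv2.imwrite('pics/c2.png',np.hstack([a,b])[:,:,::-1])
E
```

```text
[0.52274146 0.09571826 0.08101068] [-1.57343835e+00 -1.37891526e-03  1.62220141e+00] [ 0.09995626  0.91008414 -0.62842902  1.96040327  0.96301997  0.60010859
  0.43373982] 3.95 0.29222219684215955 [-0.23500025  0.88647677 -0.83402812]
```

View pics/c2.png

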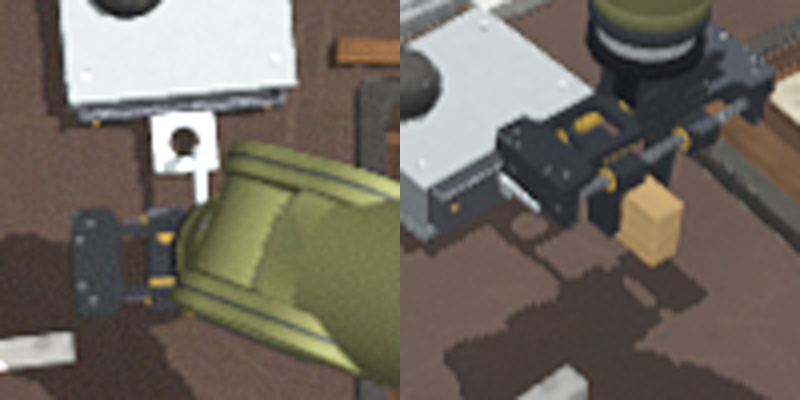

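```bash
python3 - <<'E'
from h import *
a=cv2.imread('pics/t2.png')[160:195,345:395]
a=np.clip((a.astype(float)-120)*1.9,0,255).astype(np.uint8)
cv2.imwrite('pics/c2b.png',cv2.resize(a,None,fx=12,fy=12,interpolation=2))
def proj(n,p):
    c=arm.get_calibration(n);q=c['view'][:3,:3]@np.array(p)+c['view'][:3,3]
    return c['K'][0,2]+c['K'][0,0]*q[0]/-q[2], c['K'][1,2]-c['K'][1,1]*q[1]/-q[2]
for p in [(.5996,.0996,.099),(.607,.101,.04)]: print(proj('top',p))
for p in [(.5996,.0996,.099),(.607,.101,.04)]: print([(x+.5)*12-.5 for x in np.array(proj('top',p))-[345,160]])
E
```

```text
(np.float64(369.10379314390195), np.float64(176.52359244327494))
(np.float64(366.04634182639995), np.float64(175.70525816477004))
[np.float64(294.74551772682344), np.float64(203.78310931929923)]
[np.float64(258.05610191679943), np.float64(193.96309797724052)]
```

View pics/c2b.png

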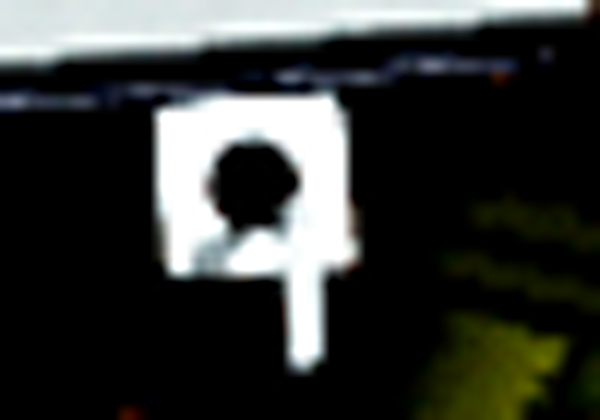

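Call:
{"fn": "send_rows", "kwargs": {
  "commands": [
    {"travel":[1.2,0.15,0],"turn":[0,0,0]},
    {"travel":[1.2,0.15,0],"turn":[0,0,0]},
    {"travel":[1.2,0.15,-2],"turn":[0,0,0]},
    {"travel":[1.2,0.15,-3.2],"turn":[0,0,0]},
    {"travel":[1.2,0.15,-4.5],"turn":[0,0,0]}
  ]
}}

```text
clock: 4.68
ee_pos: [0.532, 0.0985, 0.0352]
ee_rot: [-1.571, -0.0, 1.627]
wrist_force: [-0.9, -0.5, -0.9]
width: 0.286
```

```bash
python3 - <<'E'
from h import *
s=arm.read_state()
print(s['ee_pos'],s['ee_rot'],s['clock'],s['width'],s['wrist_force'])
t=shot('top','t3.png');c=shot('scene','s3.png')
a=cv2.resize(t[150:200,340:390],None,fx=8,fy=8,interpolation=2);b=cv2.resize(c[150:200,310:360],None,fx=8,fy=8,interpolation=2)
cv2.imwrite('pics/c3.png',np.hstack([a,b])[:,:,::-1])
E
```

```text
[0.53198869 0.09849391 0.03519205] [-1.57069232e+00 -6.84196458e-05  1.62721777e+00] 4.675 0.28556972498883265 [-0.86283476 -0.53696875 -0.92636309]
```

View pics/c3.png

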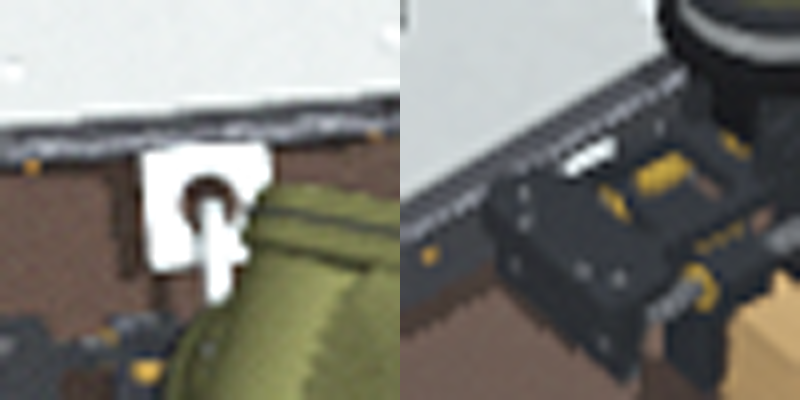

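Call:
{"fn": "send_rows", "kwargs": {
  "commands": [
    {"travel":[-1.4,-0.13,0],"turn":[0,0,0]},
    {"travel":[-2.8,-0.26,0],"turn":[0,0,0]},
    {"travel":[-4.2,-0.39,0],"turn":[0,0,0]},
    {"travel":[-5.6,-0.52,0],"turn":[0,0,0]},
    {"travel":[-7,-0.65,0],"turn":[0,0,0]}
  ]
}}

```text
clock: 5.4
ee_pos: [0.4638, 0.0923, 0.0363]
ee_rot: [-1.574, -0.001, 1.626]
wrist_force: [4.8, -0.7, -2.6]
width: 0.292
```

```bash
python3 - <<'E'
from h import *
s=arm.read_state()
print(s['ee_pos'],s['ee_rot'],s['clock'],s['width'],s['wrist_force'])
t=shot('top','t4.png')
a=cv2.resize(t[140:220,330:410],None,fx=6,fy=6,interpolation=2)
cv2.imwrite('pics/c4.png',a[:,:,::-1])
E
```

```text
[0.46375116 0.09229513 0.03628859] [-1.57431361e+00 -1.05505362e-03  1.62626587e+00] 5.4 0.29199881107057174 [ 4.76448395 -0.70888223 -2.56611366]
```

View pics/c4.png

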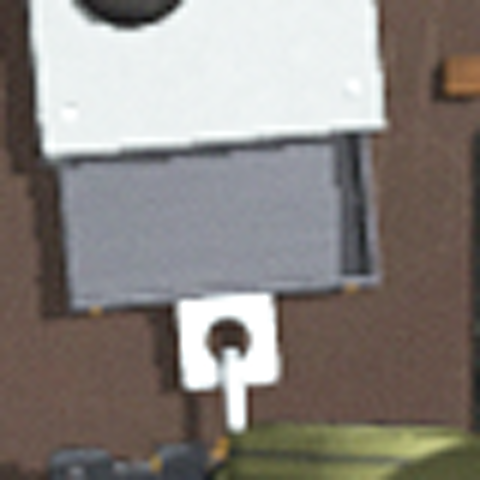

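The tray is following the hook and is about 60 mm out. I'll keep pulling to the stop.

Call:
{"fn": "send_rows", "kwargs": {
  "commands": [
    {"travel":[-1.2,-0.11,0],"turn":[0,0,0]},
    {"travel":[-2.2,-0.2,0],"turn":[0,0,0]},
    {"travel":[-3.2,-0.3,0],"turn":[0,0,0]},
    {"travel":[-3.8,-0.35,0],"turn":[0,0,0]},
    {"travel":[-4.2,-0.39,0],"turn":[0,0,0]}
  ]
}}

```text
clock: 6.08
ee_pos: [0.4325, 0.0895, 0.0366]
ee_rot: [-1.592, 0.0, 1.625]
wrist_force: [24.2, 1.9, -6.9]
width: 0.291
```

Call:
{"fn": "send_rows", "kwargs": {
  "commands": [
    {"travel":[-0.2,-0.02,0],"turn":[0,0,0]},
    {"travel":[-0.4,-0.04,0],"turn":[0,0,0]},
    {"travel":[-0.4,-0.04,0],"turn":[0,0,0]}
  ]
}}

```text
clock: 6.45
ee_pos: [0.4321, 0.0895, 0.0369]
ee_rot: [-1.598, 0.0, 1.623]
wrist_force: [26.6, 1.2, -6.0]
width: 0.29
```

```bash
python3 - <<'E'
from h import *
s=arm.read_state()
print(s['ee_pos'],s['ee_rot'],s['clock'],s['width'],s['wrist_force'],s['joint_positions'])
t=shot('top','t5.png')
a=cv2.resize(t[140:220,330:410],None,fx=6,fy=6,interpolation=2)
cv2.imwrite('pics/c5.png',a[:,:,::-1])
E
```

```text
[0.43212696 0.08951875 0.03694383] [-1.59768258e+00  4.93229076e-04  1.62335710e+00] 6.45 0.2898054215089292 [26.60962788  1.17044535 -5.96672054] [-0.07025025  0.91992747 -0.39675898  2.26070498  1.65170844  0.3210191
 -0.34307358]
```

View pics/c5.png

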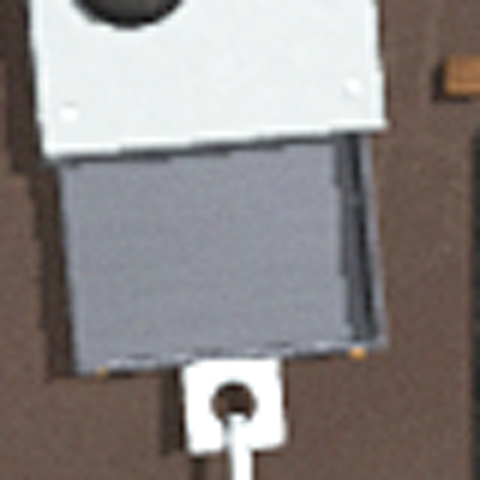

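Call:
{"fn": "send_rows", "kwargs": {
  "commands": [
    {"travel":[0.6,0.06,0],"turn":[0,0,0]},
    {"travel":[1.1,0.1,0],"turn":[0,0,0]},
    {"travel":[1.1,0.1,0],"turn":[0,0,0]},
    {"travel":[1.1,0.1,2],"turn":[0,0,0]},
    {"travel":[1.1,0.1,4],"turn":[0,0,0]}
  ]
}}

```text
clock: 7.12
ee_pos: [0.4347, 0.0893, 0.0764]
ee_rot: [-1.582, -0.0, 1.624]
wrist_force: [22.2, -0.2, -20.1]
width: 0.297
```

```bash
python3 - <<'E'
from h import *
s=arm.read_state()
print(s['ee_pos'],s['ee_rot'],s['clock'],s['width'],s['wrist_force'])
P=lambda u,v,z:back('top',(u+.5)/6-.5+330,(v+.5)/6-.5+140,z)
print(P(232,398,.04),'front corners',P(77,374,.048),P(386,345,.048))
t=shot('top','t6.png');c=shot('scene','s6.png');w=shot('wrist','w6.png')
a=cv2.resize(t[140:220,330:410],None,fx=5,fy=5,interpolation=2);b=cv2.resize(c[140:240,290:390],None,fx=4,fy=4,interpolation=2)
cv2.imwrite('pics/c6.png',np.hstack([a,b])[:,:,::-1])
E
```

```text
[0.43474245 0.08928488 0.07643562] [-1.58169557e+00 -9.95077105e-05  1.62442101e+00] 7.125 0.2965065521756934 [ 22.16091635  -0.21929904 -20.0732473 ]
[0.51877796 0.09426357 0.04      ] front corners [0.52981477 0.17009875 0.048     ] [0.54480704 0.02100052 0.048     ]
```

View pics/c6.png

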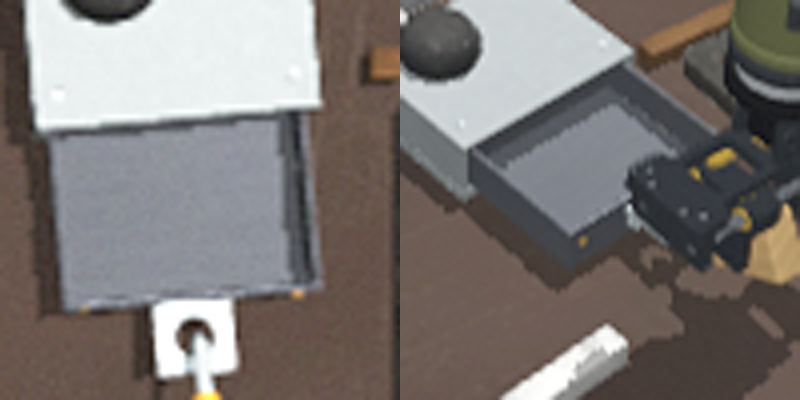

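View pics/w6.png

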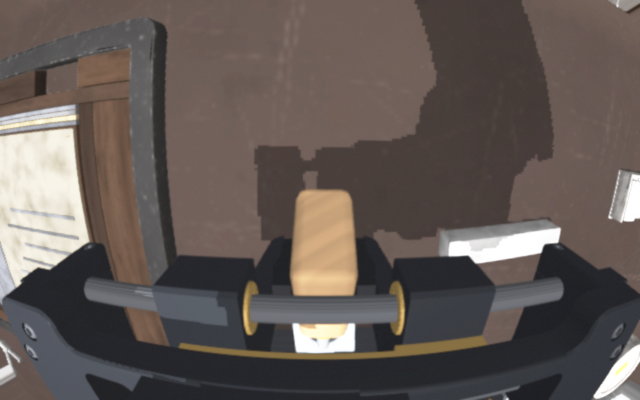

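The tool is still loaded (22 N along x, −20 N along z). The hook has pitched in the grip and the unload was too small, so I'll lower it and move further forward before lifting.

Call:
{"fn": "send_rows", "kwargs": {
  "commands": [
    {"travel":[0.4,0,-2],"turn":[0,0,0]},
    {"travel":[0.8,0,-4],"turn":[0,0,0]},
    {"travel":[1.2,0.05,-4],"turn":[0,0,0]},
    {"travel":[1.2,0.05,-4],"turn":[0,0,0]}
  ]
}}

```text
clock: 7.78
ee_pos: [0.439, 0.0894, 0.0357]
ee_rot: [-1.571, -0.0, 1.627]
wrist_force: [-0.7, 0.6, -1.8]
width: 0.288
```

```bash
python3 - <<'E'
from h import *
s=arm.read_state()
print(s['ee_pos'],s['ee_rot'],s['clock'],s['width'],s['wrist_force'])
t=shot('top','t7.png');c=shot('scene','s7.png')
a=cv2.resize(t[140:220,330:410],None,fx=5,fy=5,interpolation=2);b=cv2.resize(c[140:240,290:390],None,fx=4,fy=4,interpolation=2)
cv2.imwrite('pics/c7.png',np.hstack([a,b])[:,:,::-1])
E
```

```text
[0.43899951 0.08935832 0.03571572] [-1.57053423e+00 -3.93818060e-04  1.62720273e+00] 7.775 0.2880883785818755 [-0.66087813  0.55770524 -1.76645108]
```

View pics/c7.png

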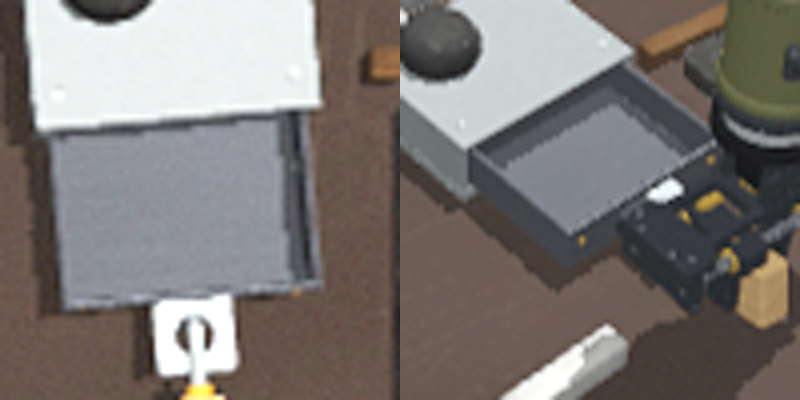

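```bash
python3 - <<'E'
from h import *
w=shot('wrist','w7.png')
c=cv2.imread('pics/s7.png')[:,:,::-1]
b=cv2.resize(c[170:230,340:400],None,fx=8,fy=8,interpolation=2)
a=cv2.resize(w[150:360,220:420],None,fx=1.6,fy=2.2857,interpolation=2)
cv2.imwrite('pics/c7b.png',np.hstack([a,b])[:,:,::-1])
E
```

```text
(no output)
```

View pics/c7b.png

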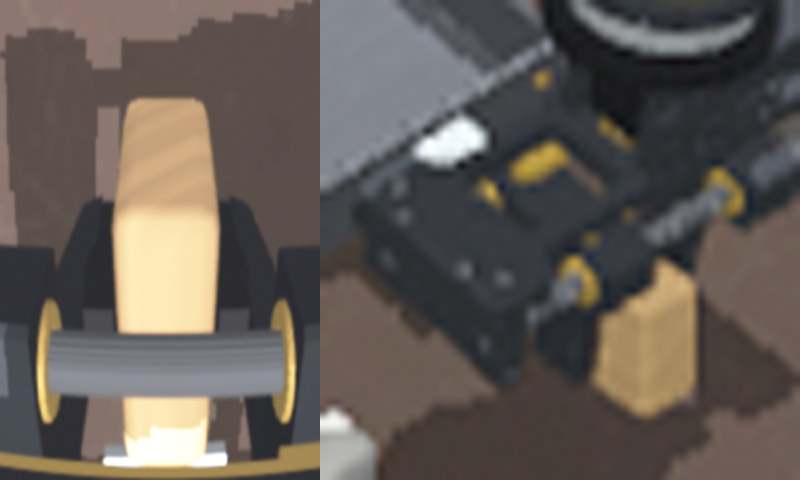

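```bash
cat >> h.py <<'E'
from scipy.optimize import least_squares
def v_of(fx,up):  # tool-plane pt: fx forward of TCP (= -tool z), up (= -tool y) -> image row
    c=arm.get_calibration('wrist');K=c['K'];H=c['hand_eye']
    q=np.linalg.inv(H)@np.array([0,-up,-fx,1.]); 
    return K[1,2]+K[0,0]*np.arctan2(-q[1],-q[2])
def blk(p):  # p: origin fx, up, pitch nose-down
    x,z,t=p; f=lambda a,b:(x+a*np.cos(t)+b*np.sin(t), z-a*np.sin(t)+b*np.cos(t))
    return f
def fit(obs): # obs list of (a,b,v)
    r=least_squares(lambda p:[v_of(*blk(p)(a,b))-v for a,b,v in obs],[-.006,-.022,0.])
    return r.x,r.fun
E
python3 - <<'E'
from h import *
print(v_of(-.0065-.035,.05-.022),v_of(-.0065-.035,-.022),v_of(-.0065+.035,.05-.022))
print(fit([(-.035,0,193),(-.035,.05,243),(.035,.05,352)]))
print(fit([(-.035,0,175),(-.035,.05,198),(.035,.05,338)]))
E
python3 - <<'E'
import cv2,numpy as np
a=cv2.imread('pics/w2.png')[150:370,260:390];b=cv2.imread('pics/w7.png')[150:370,260:390]
cv2.imwrite('pics/cmp.png',cv2.resize(np.hstack([a,b]),None,fx=2.7,fy=2.7,interpolation=2))
E
```

```text
201.69119420379997 172.12667011693668 346.50620409056205
(array([ 0.0058744 , -0.03160242,  0.12629244]), array([0.00000000e+00, 2.84217094e-14, 0.00000000e+00]))
(array([-0.0025802 , -0.03135648, -0.04053391]), array([ 0.00000000e+00, -1.42108547e-13, -2.84217094e-13]))
```

View pics/cmp.png

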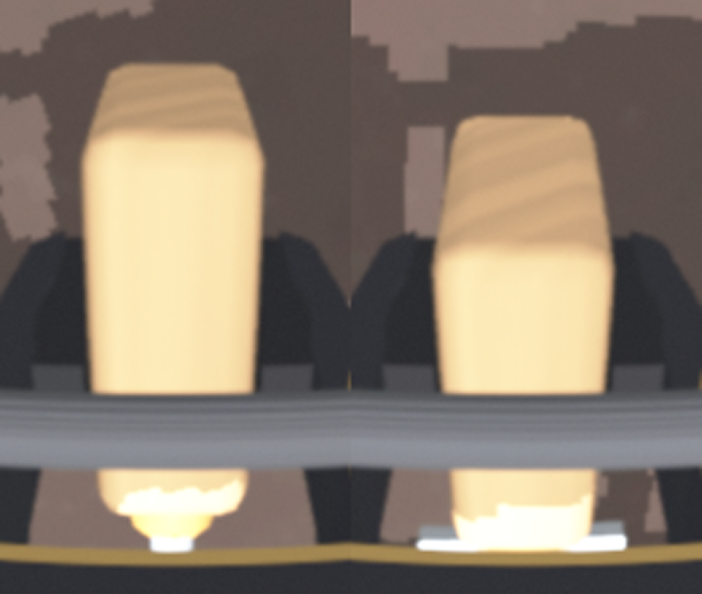

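```bash
python3 - <<'E'
from h import *
x0,z0=-.0065,-.022
for d in range(0,40,4):
    t=np.radians(d)
    # rotate about grip (0,.008)
    rx,rz=x0,z0-.008
    x=rx*np.cos(t)+rz*np.sin(t); z=.008-rx*np.sin(t)+rz*np.cos(t)
    f=blk((x,z,t)); print(d,[round(v_of(*f(*q))) for q in [(-.035,0),(-.035,.05),(.035,.05)]])
# free x,z for given theta with 2 rear pts
for d in range(0,32,4):
    t=np.radians(d)
    r=least_squares(lambda p:[v_of(*blk((p[0],p[1],t))(a,b))-v for a,b,v in [(-.035,0,192.5),(-.035,.05,243)]],[0,-.02])
    print(d,r.x,r.cost,v_of(*blk((*r.x,t))(.035,.05)))
E
```

```text
0 [172, 202, 347]
4 [170, 208, 346]
8 [167, 215, 344]
12 [165, 223, 343]
16 [164, 232, 341]
20 [163, 241, 339]
24 [162, 250, 336]
28 [163, 260, 334]
32 [163, 270, 331]
36 [165, 280, 328]
0 [-0.00391791  0.00702009] 0.0 399.18571021763023
4 [ 0.0012518  -0.01378632] 0.0 370.78086052740946
8 [ 0.00604933 -0.0338746 ] 4.0389678347315804e-27 349.3789081594919
12 [ 0.0104513  -0.05314686] 8.077935669463161e-28 332.67650747858414
16 [ 0.01443626 -0.07150923] 4.0389678347315804e-28 319.2332635206229
20 [ 0.01798479 -0.08887224] 4.0389678347315804e-28 308.12038783168964
24 [ 0.02107963 -0.10515129] 2.1729646950855903e-25 298.71866531413394
28 [ 0.02370567 -0.12026709] 0.0 290.6018205469867
```

The hook has slid about 11 mm forward in the grip and is about 7° nose-down. There is no load on the pin now, so I'll lift straight up.

Call:
{"fn": "send_rows", "kwargs": {
  "commands": [
    {"travel":[-0.1,0,1.5],"turn":[0,0,0]},
    {"travel":[-0.1,0,3],"turn":[0,0,0]},
    {"travel":[-0.1,0,4.5],"turn":[0,0,0]},
    {"travel":[-0.1,0,6.5],"turn":[0,0,0]},
    {"travel":[-0.1,0,6.5],"turn":[0,0,0]}
  ]
}}

```text
clock: 8.55
ee_pos: [0.4389, 0.0889, 0.1017]
ee_rot: [-1.573, -0.001, 1.626]
wrist_force: [0.4, -0.3, -1.8]
width: 0.293
```

```bash
python3 - <<'E'
from h import *
s=arm.read_state()
print(s['ee_pos'],s['ee_rot'],s['clock'],s['width'],s['wrist_force'],s['joint_positions'])
t=shot('top','t8.png');c=shot('scene','s8.png');w=shot('wrist','w8.png')
a=cv2.resize(t[140:220,330:410],None,fx=5,fy=5,interpolation=2);b=cv2.resize(c[140:240,290:390],None,fx=4,fy=4,interpolation=2)
cv2.imwrite('pics/c8.png',np.hstack([a,b])[:,:,::-1])
cv2.imwrite('pics/w8c.png',cv2.resize(w[150:370,220:420],None,fx=2.7,fy=2.7,interpolation=2)[:,:,::-1])
E
```

```text
[0.43894082 0.08894992 0.101744  ] [-1.57339344e+00 -1.04800885e-03  1.62561280e+00] 8.55 0.2929816562989845 [ 0.43064437 -0.263152   -1.7770392 ] [-0.01763698  0.78508863 -0.46089028  2.20184145  1.01564743  0.37866664
  0.28891188]
```

View pics/c8.png

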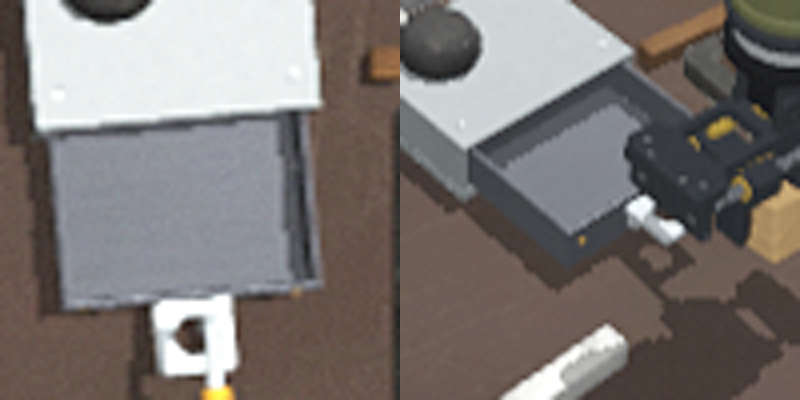

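View pics/w8c.png

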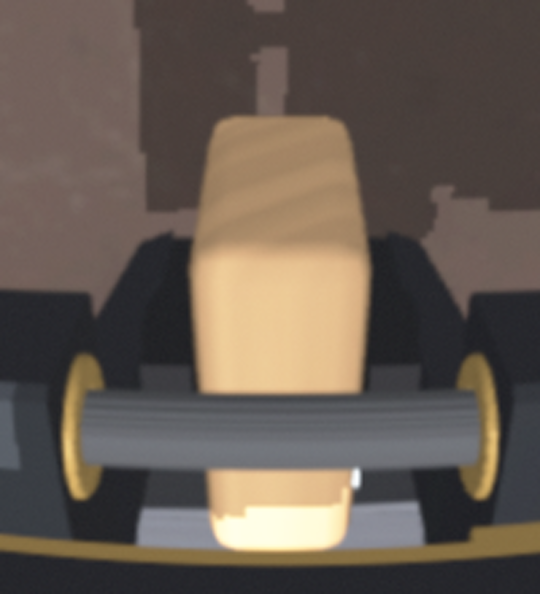

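Call:
{"fn": "send_rows", "kwargs": {
  "commands": [
    {"travel":[-1,-0.5,0],"turn":[0,0,-10]},
    {"travel":[-1.9,-1,0],"turn":[0,0,-20]},
    {"travel":[-1.9,-1.9,0],"turn":[0,0,-30]},
    {"travel":[-1.9,-1.9,0],"turn":[0,0,-40]},
    {"travel":[-1.9,-1.9,0],"turn":[0,0,-50]}
  ]
}}

```text
clock: 9.32
ee_pos: [0.4189, 0.0699, 0.1001]
ee_rot: [-1.571, 0.001, 0.749]
wrist_force: [0.3, 0.5, -1.2]
width: 0.29
```

Call:
{"fn": "send_rows", "kwargs": {
  "commands": [
    {"travel":[0,0,0],"turn":[0,0,-10]},
    {"travel":[0,0,0],"turn":[0,0,-20]},
    {"travel":[0,0,0],"turn":[0,0,-30]},
    {"travel":[0,0,0],"turn":[0,0,-33]},
    {"travel":[0,0,0],"turn":[0,0,-33]}
  ]
}}

```text
clock: 9.95
ee_pos: [0.419, 0.07, 0.1004]
ee_rot: [-1.571, 0.001, 0.181]
wrist_force: [0.3, -0.7, -1.3]
width: 0.293
```

Call:
{"fn": "send_rows", "kwargs": {
  "commands": [
    {"travel":[0,0,-1],"turn":[-5.9,-1,0]},
    {"travel":[0,0,-2],"turn":[-5.9,-1,0]},
    {"travel":[0,0,-2],"turn":[-5.9,-1,0]}
  ]
}}

```text
clock: 10.32
ee_pos: [0.4186, 0.0695, 0.0801]
ee_rot: [-1.675, 0.003, 0.179]
wrist_force: [0.5, -0.5, -0.4]
width: 0.294
```

```bash
python3 - <<'E'
from h import *
s=arm.read_state()
print(s['ee_pos'],s['ee_rot'],s['clock'],s['width'],s['wrist_force'],s['joint_positions'])
t=shot('top','t9.png');c=shot('scene','s9.png');w=shot('wrist','w9.png')
a=cv2.resize(t[150:250,320:420],None,fx=4,fy=4,interpolation=2);b=cv2.resize(c[160:260,310:410],None,fx=4,fy=4,interpolation=2)
cv2.imwrite('pics/c9.png',np.hstack([a,b])[:,:,::-1])
E
```

```text
[0.4185859  0.06953075 0.08005346] [-1.67517861  0.00311235  0.17927594] 10.325 0.29396858377557383 [ 0.48397109 -0.54894406 -0.44608621] [-0.40161853  0.80957576  0.08453087  2.28913789  0.56857132  0.07678923
 -0.73083089]
```

View pics/c9.png

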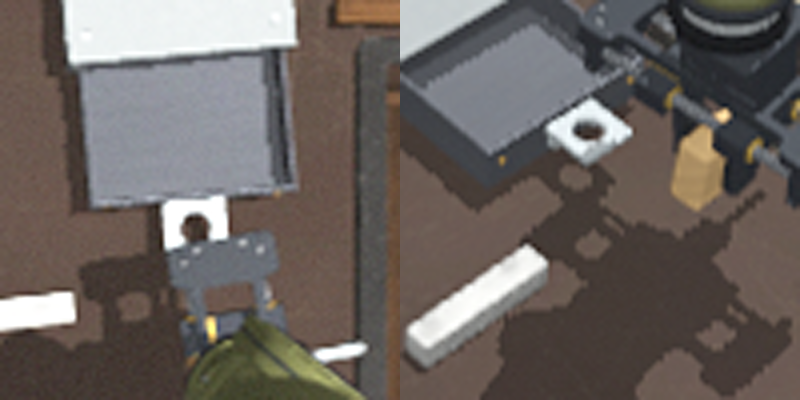

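View pics/w9.png

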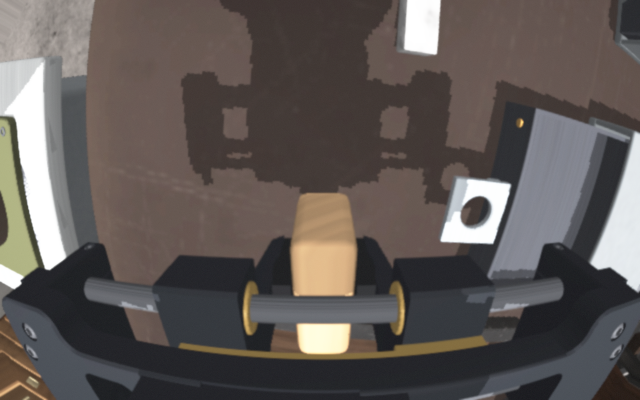

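Call:
{"fn": "send_rows", "kwargs": {
  "commands": [
    {"travel":[1.5,2.5,0],"turn":[0,0,0]},
    {"travel":[1.5,2.5,-2],"turn":[0,0,0]},
    {"travel":[1.5,2.5,-4],"turn":[0,0,0]},
    {"travel":[1.5,2.5,-4],"turn":[0,0,0]}
  ]
}}

```text
clock: 10.98
ee_pos: [0.434, 0.0938, 0.04]
ee_rot: [-1.676, 0.003, 0.176]
wrist_force: [0.6, 0.4, -0.7]
width: 0.291
```

```bash
python3 - <<'E'
from h import *
s=arm.read_state()
print(s['ee_pos'],s['ee_rot'],s['clock'],s['width'],s['wrist_force'],s['joint_positions'])
t=shot('top','t10.png');c=shot('scene','s10.png')
a=cv2.resize(t[150:250,320:420],None,fx=4,fy=4,interpolation=2);b=cv2.resize(c[160:260,310:410],None,fx=4,fy=4,interpolation=2)
cv2.imwrite('pics/c10.png',np.hstack([a,b])[:,:,::-1])
E
```

```text
[0.43396697 0.09381197 0.04000239] [-1.67554001  0.002602    0.1761185 ] 10.975 0.29119198735730356 [ 0.5590924   0.38306186 -0.68406437] [-0.44273611  0.90376978  0.087574    2.23497755  0.84635815  0.04418616
 -1.05765205]
```

View pics/c10.png

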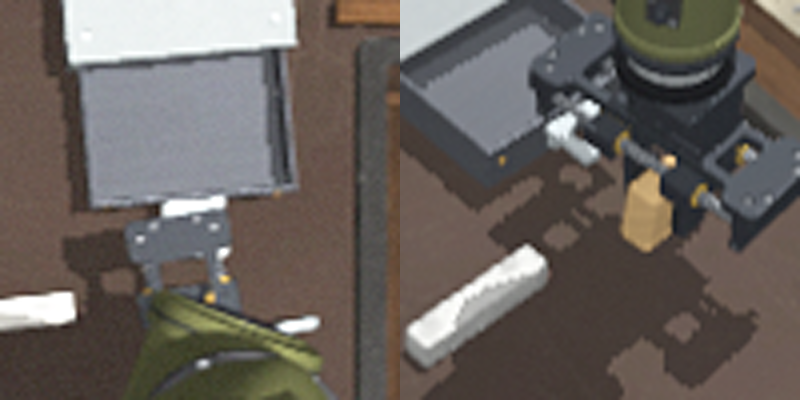

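Call:
{"fn": "send_rows", "kwargs": {
  "commands": [
    {"travel":[0,0,0.5],"turn":[5.9,1,0]},
    {"travel":[0,0,0.5],"turn":[5.9,1,0]}
  ]
}}

```text
clock: 11.32
ee_pos: [0.4349, 0.0913, 0.0465]
ee_rot: [-1.572, -0.001, 0.171]
wrist_force: [-0.7, 0.4, -2.1]
width: 0.29
```

```bash
python3 - <<'E'
from h import *
s=arm.read_state()
print(s['ee_pos'],s['ee_rot'],s['clock'],s['width'],s['wrist_force'],s['joint_positions'])
E
```

```text
[0.43494005 0.09132085 0.04654395] [-1.57177618e+00 -7.85431886e-04  1.70789768e-01] 11.325 0.2899098973987202 [-0.68442526  0.36393259 -2.06514926] [-0.28285784  0.87734154 -0.04618256  2.23888598  0.96704675  0.04445504
 -1.10816231]
```

The controller holds joint 6 at its margin and still reaches the pose. I'll tilt the hook level again and lower it.

Call:
{"fn": "send_rows", "kwargs": {
  "commands": [
    {"travel":[0,0,0],"turn":[-5.9,-1,0]},
    {"travel":[0,0,-0.5],"turn":[-5.9,-1,0]},
    {"travel":[0,0,-1],"turn":[-5.9,-1,0]},
    {"travel":[0,0,-1.5],"turn":[-5.9,-1,0]},
    {"travel":[0,0,-1.7],"turn":[-5.9,-1,0]}
  ]
}}

```text
clock: 11.95
ee_pos: [0.4338, 0.0948, 0.0284]
ee_rot: [-1.675, 0.002, 0.179]
wrist_force: [-0.7, -0.0, -1.2]
width: 0.29
```

Call:
{"fn": "send_rows", "kwargs": {
  "commands": [
    {"travel":[0,0,-0.2],"turn":[0,0,0]},
    {"travel":[0,0,-0.2],"turn":[0,0,0]}
  ]
}}

```text
clock: 12.2
ee_pos: [0.4338, 0.0948, 0.0265]
ee_rot: [-1.675, 0.002, 0.178]
wrist_force: [0.5, -0.0, -1.1]
width: 0.291
```

```bash
python3 - <<'E'
from h import *
s=arm.read_state()
print(s['ee_pos'],s['ee_rot'],s['clock'],s['width'],s['wrist_force'],s['joint_positions'])
c=shot('scene','s11.png')
b=cv2.resize(c[180:240,340:400],None,fx=9,fy=9,interpolation=2)
cv2.imwrite('pics/c11.png',b[:,:,::-1])
E
```

```text
[0.43380291 0.09476847 0.02647924] [-1.67457495  0.00207223  0.17818085] 12.2 0.2907838342870984 [ 0.50615591 -0.04324506 -1.06471658] [-0.4127159   0.93019193  0.03641893  2.23389007  1.54603024  0.0718274
 -1.75913157]
```

View pics/c11.png

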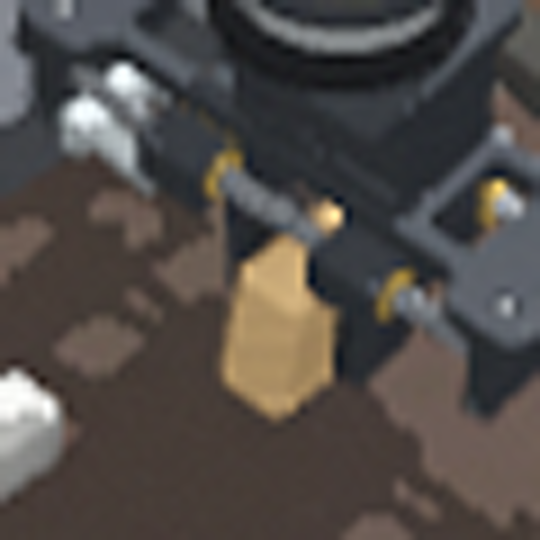

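Call:
{"fn": "send_rows", "kwargs": {
  "commands": [
    {"travel":[0,0,-0.3],"turn":[0,0,0]},
    {"travel":[0,0,-0.3],"turn":[0,0,0]}
  ]
}}

```text
clock: 12.5
ee_pos: [0.434, 0.0949, 0.0237]
ee_rot: [-1.675, 0.002, 0.178]
wrist_force: [0.0, 0.4, -1.2]
width: 0.29
```

Call:
{"fn": "send_rows", "kwargs": {
  "commands": [
    {"travel":[0,0,-0.3],"turn":[0,0,0]},
    {"travel":[0,0,-0.3],"turn":[0,0,0]}
  ]
}}

```text
clock: 12.75
ee_pos: [0.4338, 0.096, 0.0213]
ee_rot: [-1.673, 0.001, 0.179]
wrist_force: [-0.7, 3.0, 6.4]
width: 0.293
```

Call:
{"fn": "send_rows", "kwargs": {
  "commands": [
    {"travel":[0,0,-0.2],"turn":[0,0,0]},
    {"travel":[0,0,-0.2],"turn":[0,0,0]}
  ]
}}

```text
clock: 13.0
ee_pos: [0.4338, 0.0962, 0.0209]
ee_rot: [-1.673, -0.001, 0.18]
wrist_force: [-3.8, 3.8, 27.8]
width: 0.291
```

Call:
{"fn": "send_rows", "kwargs": {
  "commands": [
    {"travel":[0,0,0],"turn":[0,0,0]},
    {"travel":[0,0,0],"turn":[0,0,0]},
    {"travel":[0,0,0],"turn":[0,0,0]}
  ],
  "gripper": 150
}}

```text
clock: 13.38
ee_pos: [0.4342, 0.0948, 0.0186]
ee_rot: [-1.676, 0.001, 0.178]
wrist_force: [0.2, 0.1, 0.1]
width: 0.413
```

```bash
python3 - <<'E'
from h import *
s=arm.read_state()
print(s['ee_pos'],s['ee_rot'],s['clock'],s['width'],s['wrist_force'])
w=shot('wrist','w12.png')
E
```

```text
[0.43417136 0.094826   0.01856625] [-1.67551002e+00  1.21235501e-03  1.77955731e-01] 13.375 0.4127524389206802 [0.18738129 0.05242838 0.13900722]
```

View pics/w12.png

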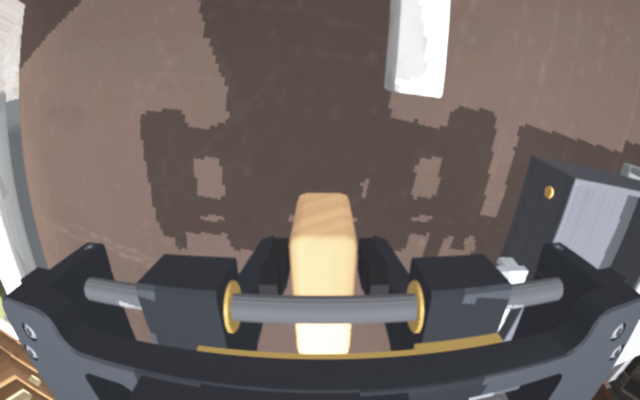

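Call:
{"fn": "send_rows", "kwargs": {
  "commands": [
    {"travel":[0,0,3],"turn":[0,0,0]},
    {"travel":[0,0,7],"turn":[0,0,0]},
    {"travel":[0,0,12],"turn":[0,0,0]},
    {"travel":[1,5,15],"turn":[5.9,1,0]},
    {"travel":[1.8,10,15],"turn":[5.9,1,0]}
  ]
}}

```text
clock: 14.05
ee_pos: [0.4546, 0.1928, 0.1707]
ee_rot: [-1.57, -0.003, 0.169]
wrist_force: [0.9, 0.4, -1.1]
width: 0.416
```

Call:
{"fn": "send_rows", "kwargs": {
  "commands": [
    {"travel":[0,3.9,0],"turn":[0,0,-3.7]},
    {"travel":[0,3.9,0],"turn":[0,0,-3.7]},
    {"travel":[0,3.9,0],"turn":[0,0,-3.7]}
  ],
  "gripper": 90
}}

```text
clock: 14.42
ee_pos: [0.4517, 0.2328, 0.1682]
ee_rot: [-1.573, 0.001, 0.114]
wrist_force: [0.1, -0.7, 0.1]
width: 0.65
```

```bash
python3 - <<'E'
from h import *
s=arm.read_state()
print(s['ee_pos'],s['ee_rot'],s['clock'],s['width'],s['wrist_force'],s['joint_positions'])
t=shot('top','t13.png');c=shot('scene','s13.png');w=shot('wrist','w13.png')
a=cv2.resize(t[140:250,300:420],None,fx=3.3,fy=3.3,interpolation=2);b=cv2.resize(c[150:260,280:400],None,fx=3.3,fy=3.3,interpolation=2)
cv2.imwrite('pics/c13.png',np.hstack([a,b])[:,:,::-1])
E
```

```text
[0.45174494 0.23275041 0.16819218] [-1.57273180e+00  1.32599775e-03  1.13778921e-01] 14.425 0.6496792633553713 [ 0.07361757 -0.65358294  0.12960578] [-0.21554299  0.71940738 -0.57795455  1.97983305  0.65241764  0.63651211
 -1.10965611]
```

View pics/c13.png

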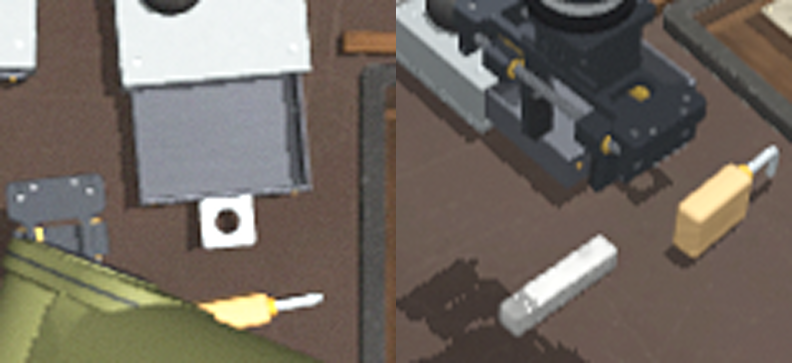

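View pics/w13.png

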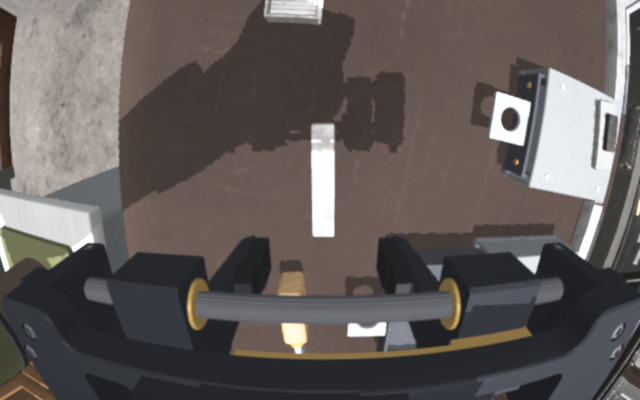

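```bash
python3 - <<'E'
from h import *
np.set_printoptions(precision=4,suppress=True)
s=arm.read_state()
W=lambda u,v,z:wback(s['ee_pos'],s['ee_rot'],u,v,z)
for p in [(312.5,237,.022),(334.5,236,.022),(312,140,.022),(334,140,.022),(312,124.5,0)]: print(W(*p))
# tray hole seen & hook
P=lambda u,v,z:back('top',(u+.5)/3.3-.5+300,(v+.5)/3.3-.5+140,z)
print('hole',P(227,221,.04),'tray front corners',P(141,203,.048),P(311,188,.048))
E
```

```text
[0.4472 0.1803 0.022 ]
[0.4686 0.1838 0.022 ]
[0.437  0.2749 0.022 ]
[0.4568 0.2771 0.022 ]
[0.4348 0.2875 0.    ]
hole [0.5167 0.0937 0.04  ] tray front corners [0.532  0.1702 0.048 ] [0.5461 0.0211 0.048 ]
```

Call:
{"fn": "send_rows", "kwargs": {
  "commands": [
    {"travel":[0,0.3,-5],"turn":[0,0,0]},
    {"travel":[0,0.3,-10],"turn":[0,0,0]},
    {"travel":[0,0.3,-14],"turn":[0,0,0]},
    {"travel":[0,0.3,-15.5],"turn":[0,0,0]},
    {"travel":[0,0.3,-15.5],"turn":[0,0,0]}
  ]
}}

```text
clock: 15.2
ee_pos: [0.4518, 0.2358, 0.013]
ee_rot: [-1.573, 0.001, 0.113]
wrist_force: [0.3, 0.7, 1.4]
width: 0.646
```

Call:
{"fn": "send_rows", "kwargs": {
  "commands": [
    {"travel":[0,0,0],"turn":[0,0,0]},
    {"travel":[0,0,0],"turn":[0,0,0]},
    {"travel":[0,0,0],"turn":[0,0,0]},
    {"travel":[0,0,0],"turn":[0,0,0]},
    {"travel":[0,0,0],"turn":[0,0,0]}
  ],
  "gripper": 255
}}

```text
clock: 15.82
ee_pos: [0.4521, 0.2369, 0.0139]
ee_rot: [-1.571, -0.0, 0.114]
wrist_force: [-0.6, -0.7, 2.2]
width: 0.236
```

Call:
{"fn": "send_rows", "kwargs": {
  "commands": [
    {"travel":[0,0,2],"turn":[0,0,0]},
    {"travel":[0,0,5],"turn":[0,0,0]},
    {"travel":[0,0,10],"turn":[0,0,0]},
    {"travel":[0,0,10],"turn":[0,0,0]}
  ]
}}

```text
clock: 16.32
ee_pos: [0.4537, 0.2381, 0.1164]
ee_rot: [-1.567, -0.005, 0.113]
wrist_force: [-0.3, 0.7, -1.6]
width: 0.234
```

```bash
python3 - <<'E'
from h import *
s=arm.read_state()
print(s['ee_pos'],s['ee_rot'],s['clock'],s['width'],s['wrist_force'],s['joint_positions'])
w=shot('wrist','w14.png')
E
```

```text
[0.45366276 0.2381052  0.11635114] [-1.56746656 -0.0049287   0.11287086] 16.325 0.23419019384189332 [-0.29463458  0.70777427 -1.61795413] [-0.27117318  0.80039286 -0.50015104  2.00981361  0.7660585   0.5187525
 -1.2157927 ]
```

View pics/w14.png

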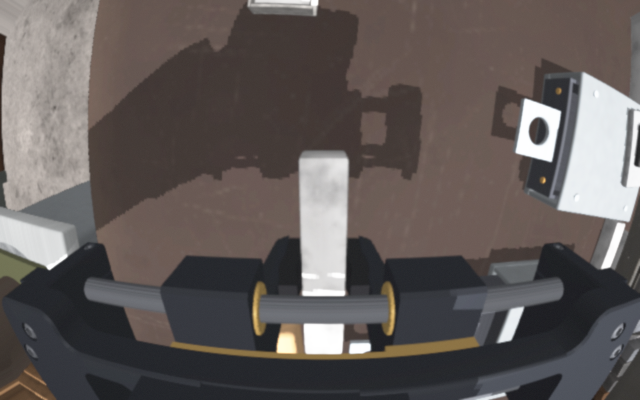

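Call:
{"fn": "send_rows", "kwargs": {
  "commands": [
    {"travel":[3.5,-3.5,0],"turn":[0,0,0]},
    {"travel":[7,-7,0],"turn":[0,0,-1.2]},
    {"travel":[10.5,-10.5,0],"turn":[0,0,-1.2]},
    {"travel":[13.1,-13.8,0],"turn":[0,0,-1.2]},
    {"travel":[13.1,-13.8,0],"turn":[0,0,-1.2]}
  ]
}}

```text
clock: 17.0
ee_pos: [0.5843, 0.0934, 0.1112]
ee_rot: [-1.575, 0.002, 0.085]
wrist_force: [-0.1, 1.3, -1.8]
width: 0.236
```

Call:
{"fn": "send_rows", "kwargs": {
  "commands": [
    {"travel":[0,0,-2],"turn":[0,0,0]},
    {"travel":[0,0,-4],"turn":[0,0,0]},
    {"travel":[0,0,-4],"turn":[0,0,0]}
  ]
}}

```text
clock: 17.38
ee_pos: [0.5807, 0.0995, 0.0711]
ee_rot: [-1.572, 0.005, 0.095]
wrist_force: [-0.0, 0.6, -2.0]
width: 0.232
```

```bash
python3 - <<'E'
from h import *
s=arm.read_state()
print(s['ee_pos'],s['ee_rot'],s['clock'],s['width'],s['wrist_force'],s['joint_positions'])
w=shot('wrist','w15.png');t=shot('top','t15.png');c=shot('scene','s15.png')
a=cv2.resize(t[140:250,300:420],None,fx=3.3,fy=3.3,interpolation=2);b=cv2.resize(c[120:230,280:400],None,fx=3.3,fy=3.3,interpolation=2)
cv2.imwrite('pics/c15.png',np.hstack([a,b])[:,:,::-1])
E
```

```text
[0.58070207 0.09951007 0.07106774] [-1.57172258  0.00524415  0.09537253] 17.375 0.23171093526758213 [-0.04625761  0.5887937  -1.96132661] [ 0.0528701   0.94951454 -0.53774528  1.78195426  0.77228454  0.63950124
 -0.8517455 ]
```

View pics/c15.png

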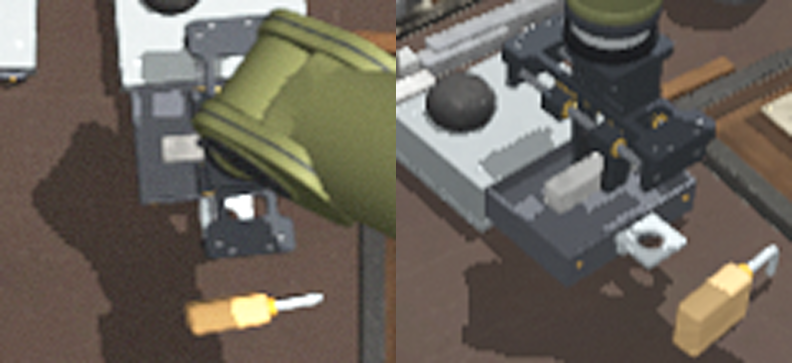

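View pics/w15.png

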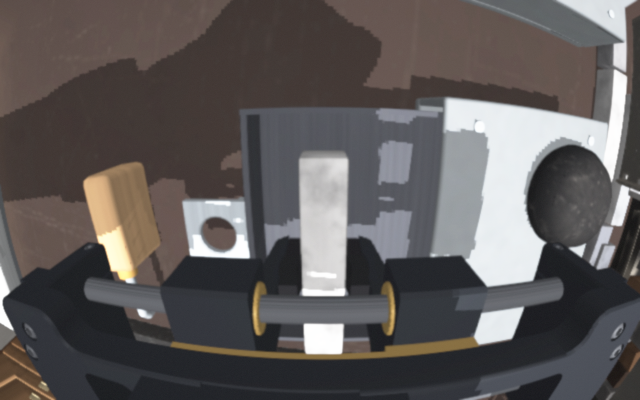

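Call:
{"fn": "send_rows", "kwargs": {
  "commands": [
    {"travel":[0.3,0,-1.5],"turn":[0,0,0]},
    {"travel":[0.3,0,-3],"turn":[0,0,0]},
    {"travel":[0.3,0,-3.7],"turn":[0,0,0]},
    {"travel":[0.3,0,-3.7],"turn":[0,0,0]}
  ]
}}

```text
clock: 18.02
ee_pos: [0.5856, 0.0989, 0.0359]
ee_rot: [-1.571, 0.001, 0.093]
wrist_force: [-0.9, 0.3, -2.0]
width: 0.235
```

Call:
{"fn": "send_rows", "kwargs": {
  "commands": [
    {"travel":[0,0,-0.3],"turn":[0,0,0]},
    {"travel":[0,0,-0.3],"turn":[0,0,0]}
  ]
}}

```text
clock: 18.27
ee_pos: [0.5862, 0.099, 0.0339]
ee_rot: [-1.571, -0.0, 0.093]
wrist_force: [0.6, -0.1, -1.7]
width: 0.232
```

Call:
{"fn": "send_rows", "kwargs": {
  "commands": [
    {"travel":[0,0,-0.2],"turn":[0,0,0]},
    {"travel":[0,0,-0.2],"turn":[0,0,0]}
  ]
}}

```text
clock: 18.52
ee_pos: [0.5861, 0.0989, 0.0317]
ee_rot: [-1.571, -0.0, 0.093]
wrist_force: [0.3, 0.4, -1.9]
width: 0.234
```

Call:
{"fn": "send_rows", "kwargs": {
  "commands": [
    {"travel":[0,0,-0.2],"turn":[0,0,0]},
    {"travel":[0,0,-0.2],"turn":[0,0,0]}
  ]
}}

```text
clock: 18.77
ee_pos: [0.5863, 0.099, 0.03]
ee_rot: [-1.571, -0.001, 0.093]
wrist_force: [-1.0, 0.8, 1.0]
width: 0.233
```

Call:
{"fn": "send_rows", "kwargs": {
  "commands": [
    {"travel":[0,0,0],"turn":[0,0,0]},
    {"travel":[0,0,0],"turn":[0,0,0]},
    {"travel":[0,0,0],"turn":[0,0,0]}
  ],
  "gripper": 165
}}

```text
clock: 19.15
ee_pos: [0.5862, 0.099, 0.0298]
ee_rot: [-1.571, -0.0, 0.093]
wrist_force: [-0.6, 0.3, 0.3]
width: 0.354
```

Call:
{"fn": "send_rows", "kwargs": {
  "commands": [
    {"travel":[0,0,3],"turn":[0,0,0]},
    {"travel":[0,0,6],"turn":[0,0,0]},
    {"travel":[0,0,12],"turn":[0,0,0]},
    {"travel":[0,0,17],"turn":[0,0,0]},
    {"travel":[-1,-3,20],"turn":[0,0,0]}
  ]
}}

```text
clock: 19.77
ee_pos: [0.5772, 0.0721, 0.2329]
ee_rot: [-1.568, -0.005, 0.097]
wrist_force: [-0.8, -0.8, -0.2]
width: 0.354
```

```bash
python3 - <<'E'
from h import *
s=arm.read_state()
print(s['ee_pos'],s['ee_rot'],s['clock'],s['width'],s['wrist_force'])
w=shot('wrist','w16.png');t=shot('top','t16.png');c=shot('scene','s16.png')
a=cv2.resize(t[110:250,260:420],None,fx=2.5,fy=2.5,interpolation=2);b=cv2.resize(c[110:250,250:410],None,fx=2.5,fy=2.5,interpolation=2)
cv2.imwrite('pics/c16.png',np.hstack([a,b])[:,:,::-1])
E
```

```text
[0.57722732 0.0721284  0.23293305] [-1.56754876 -0.00519869  0.09681073] 19.775 0.3537166955452645 [-0.821582   -0.78828535 -0.20822932]
```

View pics/c16.png

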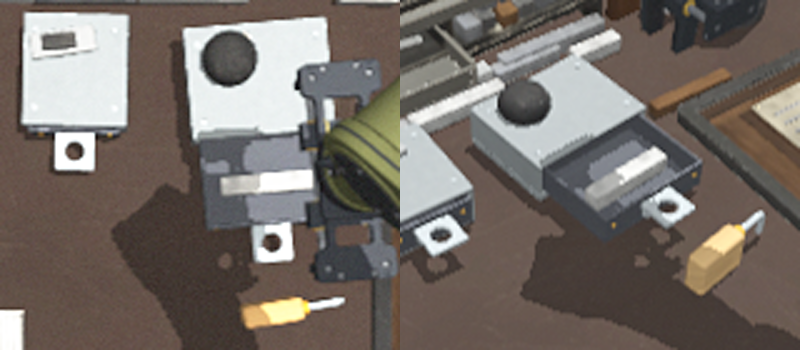

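View pics/w16.png

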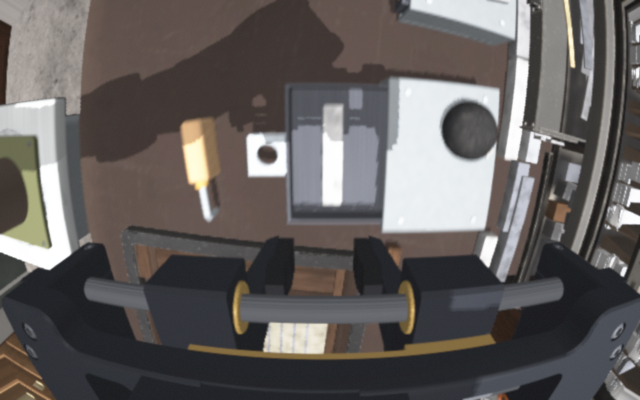

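The bar lies flat across the tray and the hook stands clear. I still need to check how far out the tray is.

```bash
python3 - <<'E'
import cv2,numpy as np
w=cv2.imread('pics/w16.png')[60:250,170:510]
cv2.imwrite('pics/w16c.png',cv2.resize(w,None,fx=2.3,fy=2.3,interpolation=2))
t0=cv2.imread('pics/t0.png')[110:220,330:400];t=cv2.imread('pics/t8.png')[110:220,330:400]
cv2.imwrite('pics/cmpt.png',cv2.resize(np.hstack([t0,t]),None,fx=5,fy=5,interpolation=2))
E
```

```text
(no output)
```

View pics/w16c.png

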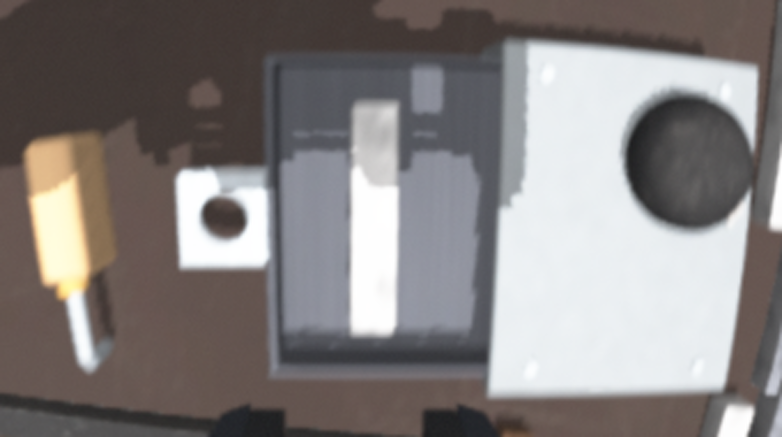

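View pics/cmpt.png

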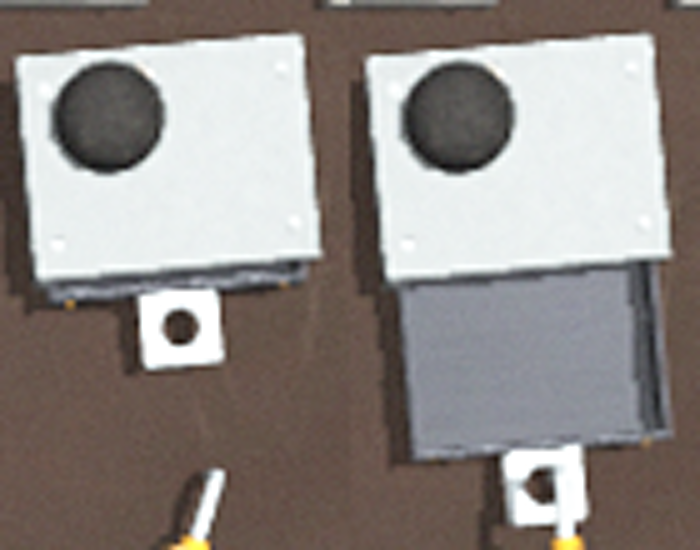

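```bash
python3 - <<'E'
from h import *
np.set_printoptions(precision=4,suppress=True)
s=arm.read_state()
W=lambda u,v,z:wback(s['ee_pos'],s['ee_rot'],(u+.5)/2.3-.5+170,(v+.5)/2.3-.5+60,z)
for n,p in dict(hole=(223,217,.04),front=(269,217,.048),frontA=(266,60,.048),frontB=(271,374,.048),roofA=(502,40,.056),roof=(495,217,.056),roofB=(489,395,.056),backA=(757,66,.056),bar1=(352,101,.038),bar2=(398,101,.038),bar3=(395,335,.038),bar4=(351,335,.038)).items(): print(n,W(*p))
T=lambda u,v,z:back('top',(u+.5)/5-.5+330,(v+.5)/5-.5+110,z)
print('top: shut front',T(180,291,.048),'roof',T(180,270,.056));print('open front',T(530-350,450,.048),'roof',T(530-350,270,.056))
print('hole0',T(180,327,.04),'hole1',T(192,486,.04))
E
```

```text
hole [0.5149 0.0865 0.04  ]
front [0.5373 0.0895 0.048 ]
frontA [0.5307 0.1597 0.048 ]
frontB [0.5426 0.014  0.048 ]
roofA [0.6317 0.1782 0.056 ]
roof [0.6374 0.1    0.056 ]
roofB [0.647  0.0154 0.056 ]
backA [0.7591 0.1897 0.056 ]
bar1 [0.5699 0.1444 0.038 ]
bar2 [0.5906 0.1464 0.038 ]
bar3 [0.6005 0.0357 0.038 ]
bar4 [0.5793 0.0338 0.038 ]
top: shut front [0.6293 0.1033 0.048 ] roof [0.6405 0.1043 0.056 ]
open front [0.537 0.103 0.048] roof [0.6405 0.1043 0.056 ]
hole0 [0.6091 0.1023 0.04  ] hole1 [0.5162 0.095  0.04  ]
```

```bash
python3 - <<'E'
from h import *
print(arm.read_state()['clock'], arm.finish_job())
E
```

```text
the job is handed in; nothing more can be done
19.925 None
```

The short bar is lying flat across the floor of the wide tray, and I handed the job in at 19.9 s. I pulled the tray out with the hook's pin, then stood the hook on the table clear of both cases.

**Last checks from the images:**
- **Tray:** it came up hard against its stop, with about 26 N measured. The gap from tray front to case roof reads 100 mm (wrist camera) and 103 mm (top camera), against 105 mm at the stop. The hole itself moved only about 92 mm, because the tray seems to have started about 11 mm out.
- **Bar:** its centre is about 6 mm along and 3 mm across from the floor point. It is turned about 5°, the same as the case.
- **Hook:** it is standing upright and clear of both cases and the tray tab. I judged upright by eye and did not measure the angle.
- **Rest of the scene:** the narrow tray, tape and stamp look unmoved. I did not measure any bystander's shift, and I did not look closely at the stick or strip.

**What went wrong on the way:**
- **Slip during the pull:** the hook slid about 11 mm forward in the grip and tilted about 6–7° nose-down.
- **First lift caught:** the first lift out of the hole was still loaded, so I lowered it, moved forward to free the pin and lifted again. I levelled the hook before standing it down.
- **Joint limit:** joint 6 came close to its lower limit (0.044 against 0.04) while I set the hook down, but the readings never showed it past.
- **Camera disagreement:** the top and wrist cameras disagreed by up to about 8 mm across the tray (y). I used positions relative to the tab hole to cancel that.

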